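Clamp the parts washer and hold its sprung lid at the marker

ROBOT

A 6-joint arm with a two-finger parallel gripper is mounted at the origin on the work surface. World frame = base frame: x ahead of the robot, y to its left, z up, the work surface at z = 0. Lengths are in m, angles in rad, forces in N, time in s.
With the tool pointing down it reaches from about 0.275 to 0.875 m from the base axis. Payload 12.5 kg.
Tool frame: the origin (TCP) lies on the centre line of the jaws, within the pads' length; the fingertips stand r.finger_overhang ahead of it and the grasp point (between the pads) lies 3 mm ahead of it (r.finger_overhang is the distance from the TCP to the fingertips, in m); z points along the fingers, y is the line along which they close (so a half turn about z gives the same grasp; the last joint's range is limited). The gripper opens to 85 mm and grips with 20 to 120 N. Pads are 22 mm wide; open, the fingers measure 114 mm over their backs; the gripper's body (76 mm by 85 mm) begins 54 mm behind the grasp point. The pads swing forward as they close: fully open they stand 13 mm farther back than shut.
Start: joints at [1.076, 0.351, 1.652, -0, 1.139, -0.085], TCP at [0.219, 0.504, 0.253] pointing down, gripper open.
Joint ranges: [-2.75, 2.75], [-0.79, 2.1], [0.01, 2.65], [-1.57, 4.71], [0.07, 3.14], [-2.87, 2.87]. Speed limits (rad/s): [2.22, 2.22, 2.79, 3.14, 3.14, 3.14].

INTERFACE

Orientations are given as a unit quaternion [x, y, z, w].
In Python, from cell import r, optics gives the robot as it stands. The module is installed in compiled form; this text tells all that it offers. Calls block until the motion is done:
- r.move_to(position, orientation): joint-space move of the TCP to a pose.
- r.move_linear(position, rot=None, vel=0.15): straight line of the TCP; rot=None keeps the orientation; vel is the mean speed in m/s.
- r.set_joints(angles): joint-space move.
- r.set_gripper(opening, squeeze=None): opening from 0.0 (shut) to 1.0 (fully open); squeeze is the grip in N (None keeps the last); returns when the fingers have stopped.
- r.sleep(seconds).
- r.inverse_kinematics(position, orientation): joint angles nearest the present ones, or None.
- optics.get_image(name): name is "scene" or "top"; returns a dict with "pixels" (480x640x3 uint8, red, green, blue), "depth" (480x640 float32, m along the optical axis (not along the pixel's ray), 0 where there is no reading), "fx", "fy", "cx", "cy" (pixels), "camera_from_world" (4x4, takes a point from world to camera coordinates). Camera axes: x right, y down, z forward; pixel columns grow to the right and rows downward; lengths in m; the calibration is good to about 2 mm. A picture is of the moment at which its call begins.
A pose or a line that the arm cannot do raises r.PlanningError and nothing moves.
- r.hand_in(): hands the job in; it is judged then, once.
Readings, each from a call of its own:
- r.current_t(): time.
- r.current_q(): joint angles.
- r.current_qvel(): joint speeds.
- r.current_effort(): joint torques, N m.
- r.current_tool_pos(): TCP position.
- r.current_ee_rot(): TCP orientation.
- r.current_contact_force(): force on the tool from outside, world axes, zero at the start.
- r.current_torque(): the same for the moment, N m.
- r.current_opening(): opening from 0.0 (shut) to 1.0 (fully open).
- r.current_finger_force(): force on a finger pad.
Only numpy, scipy, OpenCV 4.12 (cv2) and the standard library are available. Lean on these libraries where they do the work, as an engineer would, in place of code of your own. Each camera call takes 0.05 s, during which the arm holds its last target. There are 200 camera calls.

TASK

Swing the parts washer's hold-down bar shut until it is fully home in its catch on the side of the tub, so the tub cannot lift. Only then raise the sprung lid, which has a handle at its front, until it lines up with the pointer-like marker arm beside it, and finish while still holding it there, steady: the lid falls shut if let go. Leave the marker as set and do not disturb the things standing around.

Things in the scene. Friction and masses are not known exactly. Their poses are not given: they have to be found in the camera images.
- washer: The parts washer, bolted down: grey tub 200 (x) x 260 (y) mm, rim 104 mm above the bench, on an aluminium plate 300 x 400 x 10 mm. Origin: centre of the plate's underside. x points from the tub's front (handle, robot side) to its back (hinge), y to its left, z up. Beside its left wall, at y = +150 mm, a fixed upright steel-rod arc of 215 mm radius about the hinge, top 296 mm above the bench.
- catch (a point): The catch: centre of the slot of a C-shaped bracket on the tub's right (-y) wall, open to -y, 66 mm above the bench, at (-45, -165) mm in the washer's frame. The bracket is 16 mm long in x, reaches 21 mm further out than this point, and its top is 84 mm above the bench (tub's frame axes).
- latch (a joint): Angle (rad) of the hold-down bar, a flat steel bar (130 x 16 x 8 mm) swinging level about an upright post at the plate's front right. 0 = home in the catch against its stop, pointing along the washer's +x; it grows (to 1.7) as the bar swings out to the right (clockwise from above); at 1.57 it points along the washer's -y. It stays where left (friction about 1 N at the knob).
- latch_pivot (a point): Point on the swing axis of the hold-down bar (the axis is vertical), at the bar's mid-thickness, 66 mm above the bench; at (-90, -165) mm in the washer's frame.
- latch_knob (a point): Centre of the top end of the upright round knob near the free end of the hold-down bar, 115 mm from the pivot. The black knob is 18 mm across and 56 mm tall: it stands on the bar from 70 mm up to 126 mm above the bench. When home its side is 26 mm from the tub's wall.
- lid (a joint): Angle (rad) of the steel lid (206 x 268 x 6 mm, about 0.4 kg), hinged at the back rim of the tub; 0 = shut, level, top about 111 mm above the bench; it grows (at most 1.25) as the front rises. A spring adds to its weight to pull it shut: some 3 to 8 N upwards at the handle hold it.
- lid_hinge (a point): Middle of the lid's hinge line (which runs along the washer's y), 104 mm above the bench. The point turns with the lid: its x axis lies in the lid's plane and points from the handle to the hinge.
- pull (a point): The lid's front handle, fixed to the lid: a round dark bar 12 mm thick, 110 mm long along y, carried by two stems of the same bar at its ends. This point: the bar's middle, 247 mm from the hinge line in front of it, 108 mm above the bench when shut, its centreline 39 mm clear of the lid's front lip; nothing under it but the plate. Axes as the lid's.
- marker (a joint): Angle (rad) at which the marker arm is set, about the same hinge line and in the same sense as the lid: the lid is at the mark when lid equals marker. Very stiff; not to be moved.
- marker_tip (a point): Free front end of the marker arm, a plain aluminium 10 mm rod 235 mm long that starts at the hinge line, 163 mm to the left of the lid's middle, outside the quadrant arc. The point's x axis points along the arm to the hinge: parallel to the lid when the lid is at the mark.
- damper: Bystander: upright shock absorber body, aluminium tube 50 mm across, 215 mm tall with its rod end, black collar 68 mm across. Origin: centre of its foot.
- spray: Bystander: upright can 60 mm across, 190 mm tall. Origin: centre of its foot.
- spanner: Bystander: steel spanner 170 mm long lying along its x axis. Origin: under its middle.

How it is judged:
On the way:
1. the hold-down bar is home in its catch (value of joint latch below 0.08 rad and value of joint lid below 0.1 rad), for 0.2 s.
At the end, for the whole second after the job is handed in: The hold-down bar is within 0.08 rad of fully home; the lid is within 0.07 rad (4 degrees) of the marker arm and still (under 0.06 rad/s), carried by the fingers (over 1.5 N of contact); the marker has not been moved (6 mm) (value of joint latch below 0.08 rad and angle between the x axis of lid_hinge and the x axis of marker_tip, either way round below 0.07 rad and velocity of joint lid between -0.06 and 0.06 rad/s and contact force between the fingers and lid above 1.5 N and distance of marker_tip from where it was at the start of the episode below 0.006 m); the arm keeps its last pose, push and grip.
It fails at once if the lid is lifted (over 0.1 rad) while the hold-down bar is out of its catch (over 0.12 rad) (value of joint lid above 0.1 rad and value of joint latch above 0.12 rad).
It fails at once if the marker is moved by more than 10 mm (distance of marker_tip from where it was at the start of the episode above 0.01 m).
It fails at once if the damper is moved by more than 20 mm (distance of damper from where it was at the start of the episode above 0.02 m).
It fails at once if the spray is moved by more than 20 mm (distance of spray from where it was at the start of the episode above 0.02 m).
It fails at once if the spanner is moved by more than 20 mm (distance of spanner from where it was at the start of the episode above 0.02 m).
It also fails if it takes over 54 s, if anything falls off the work surface, if the arm or the gripper's body presses on something with over 40 N, if the wrist force passes 120 N, or if a joint passes its speed limit or range.

## Working session

There is one attempt and no reset: what is moved stays moved. The work goes in short steps, each a Python script; the robot and the scene stay as the last script left them, time stands still between calls to the robot, and variables do not carry over. Pictures are saved under pics/ and viewed, at most 10 in all, crops included, and the job is handed in when it is done.

```bash
mkdir -p pics; cat > h.py <<'E'
import numpy as np, cv2
from cell import r, optics
def shot(name, tag):
    d=optics.get_image(name); cv2.imwrite(f'pics/{tag}.png', d['pixels'][:,:,::-1]); np.savez(f'pics/{tag}.npz',**d); return d
def cloud(d):
    z=d['depth']; v,u=np.mgrid[:480,:640]
    P=np.stack([(u-d['cx'])/d['fx']*z,(v-d['cy'])/d['fy']*z,z],-1)
    T=np.linalg.inv(d['camera_from_world']); P=P@T[:3,:3].T+T[:3,3]; P[z==0]=np.nan; return P
E
python3 - <<'E'
from h import *
for n in ('scene','top'):
    d=shot(n,n+'0'); print(np.linalg.inv(d['camera_from_world']).round(3), d['fx'])
print(r.finger_overhang, r.current_t(), r.current_ee_rot())
E
```

```text
[[ 0.219  0.735 -0.642  1.23 ]
 [ 0.976 -0.173  0.135 -0.079]
 [-0.012 -0.656 -0.755  0.862]
 [ 0.     0.     0.     1.   ]] 504.3031779866757
[[ 0.016 -0.998  0.068  0.502]
 [-1.    -0.015  0.018  0.033]
 [-0.017 -0.068 -0.998  1.148]
 [ 0.     0.     0.     1.   ]] 558.6143853992821
0.022 0.1 [ 2.03460889e-01  9.79082935e-01 -4.99982924e-04 -1.49242052e-04]
```

View pics/scene0.png

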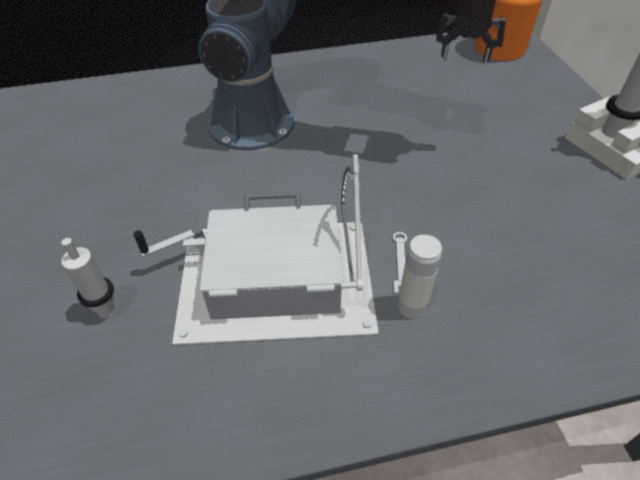

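View pics/top0.png

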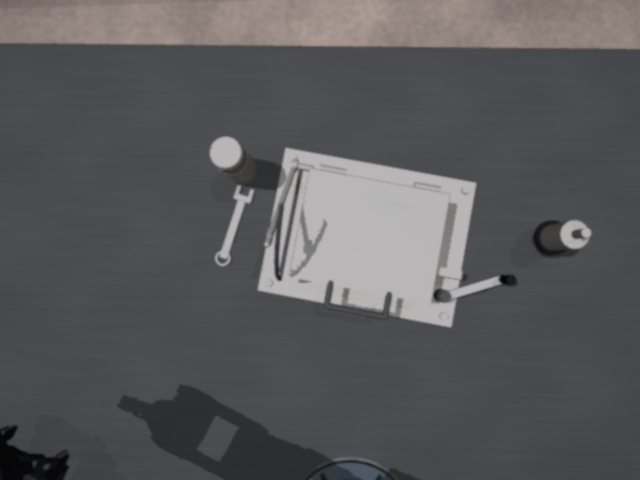

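The scene view shows the lid shut. The handle is at (272,197), the bar with its knob is swung out at (140,241), and the marker rod runs from (360,285) to its tip at about (356,160). In the top view the plate corners are (285,149), (476,183), (452,327) and (258,291), the knob is at (508,280), the pivot at (443,296), the handle at (358,311), and the marker tip at about (268,245).

```bash
cat > fit.py <<'E'
from h import *
from scipy.optimize import least_squares
S=np.load('pics/scene0.npz');T=np.load('pics/top0.npz')
def proj(d,p):
    c=d['camera_from_world']; q=c[:3,:3]@p+c[:3,3]; return np.array([d['fx']*q[0]/q[2]+d['cx'],d['fy']*q[1]/q[2]+d['cy']])
def W(x,p): # washer->world
    c,s=np.cos(x[2]),np.sin(x[2]); return np.array([x[0]+c*p[0]-s*p[1],x[1]+s*p[0]+c*p[1],p[2]])
def knob(a): return np.array([-.09+.115*np.cos(a),-.165-.115*np.sin(a),.126])
# lid hinge x: pull 247 in front; lid rear
def tip(h,m,L=.235): return np.array([h-L*np.cos(m),.163,.104+L*np.sin(m)])
obs=[(T,(.15,.2,.01),(285,149)),(T,(.15,-.2,.01),(476,183)),(T,(-.15,-.2,.01),(452,327)),(T,(-.15,.2,.01),(258,291)),
 (S,(.15,.2,.01),(376,332)),(S,(.15,-.2,.01),(174,343))]
def f(x):
    e=[proj(d,W(x,p))-u for d,p,u in obs]
    h=x[5]
    e+=[proj(T,W(x,knob(x[3])))-(510,280),proj(S,W(x,knob(x[3])))-(139,234),
        proj(T,W(x,tip(h,x[4])))-(268,245),proj(S,W(x,tip(h,x[4])))-(356,158),
        proj(T,W(x,np.array([h-.247,0,.108])))-(358,312)]
    return np.concatenate(e)
if __name__=='__main__':
    s=least_squares(f,[.6,0,-.15,1.4,.8,.1],loss='soft_l1'); x=s.x
    print(x.round(4)); print(f(x).reshape(-1,2).round(1)); np.save('x.npy',x)
    for n,p in dict(piv=(-.09,-.165,.066),knob=knob(x[3]),home=knob(0),pull=(x[5]-.247,0,.108),tip=tip(x[5],x[4]),hinge=(x[5],0,.104)).items(): print(n,W(x,p).round(4))
    P=cloud(T); print('damper',P[237,560],P[234,574],'spray',P[152,227])
    img=cv2.imread('pics/top0.png'); 
    a=cv2.resize(img[130:330,220:420],(600,600),interpolation=cv2.INTER_CUBIC)
    i2=cv2.imread('pics/scene0.png'); b=cv2.resize(i2[140:300,300:400],None,fx=3.75,fy=3.75)[:, :]
    cv2.imwrite('pics/crop.png',cv2.resize(np.hstack([a,b]),(800,490)))
E
python3 fit.py
```

```text
[ 0.57   -0.0271 -0.1682  1.0481  0.8119  0.1028]
[[-0.3 -1.1]
 [ 0.6 -0.4]
 [-0.2  1.1]
 [-1.   0.4]
 [ 1.1 -0.6]
 [-3.7 -0.7]
 [ 1.1 -2.8]
 [-2.4 -0.7]
 [-1.  -0.1]
 [-2.6 -1.5]
 [-2.  -1.7]]
piv [ 0.4537 -0.1747  0.066 ]
knob [ 0.4936 -0.2825  0.126 ]
home [ 0.5671 -0.1939  0.126 ]
pull [ 0.4279 -0.0029  0.108 ]
tip [0.5392 0.1435 0.2745]
hinge [ 0.6714 -0.0443  0.104 ]
damper [ 0.56532489 -0.35491983  0.16798191] [ 0.56968898 -0.3717543   0.18578606] spray [0.70365191 0.2278692  0.18962857]
```

View pics/crop.png

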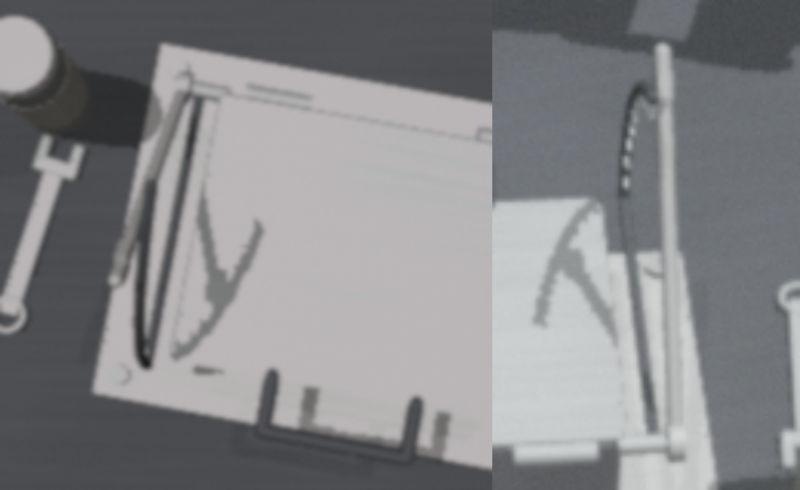

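```bash
cat >> h.py <<'E'
from scipy.spatial.transform import Rotation as Rot
from fit import W,knob,tip
x=np.load('x.npy')
def wr(v): return Rot.from_euler('z',x[2]).apply(v)
def quat(z,y):
    z=np.array(z,float);y=np.array(y,float); return Rot.from_matrix(np.column_stack([np.cross(y,z),y,z])).as_quat()
E
sed -i 's/^from h import \*/import numpy as np, cv2/; s/^    P=cloud/    from h import cloud; P=cloud/' fit.py
python3 - <<'E'
from h import *
for n,(a,b) in dict(top=((297,168),(269,243)),scene=((361,270),(356,163))).items():
    P=cloud(np.load(f'pics/{n}0.npz')); L=[]
    for t in np.linspace(.1,.95,60):
        u,v=np.round(np.array(a)*(1-t)+np.array(b)*t).astype(int)
        for du in(-1,0,1): L.append(P[v,u+du])
    L=np.array(L); q=wr_=Rot.from_euler('z',-x[2]).apply(L-[x[0],x[1],0])
    k=np.isfinite(q[:,0])&(abs(q[:,1]-.163)<.015)&(q[:,2]>.1); q=q[k]
    c=q.mean(0); d=np.linalg.svd(q-c)[2][0]; print(n,k.sum(),c.round(3),'angle',np.arctan(-d[2]/d[0]), 'via hinge',np.median(np.arctan2(q[:,2]-.104,x[5]-q[:,0])))
# latch plan
def pose(a,off,z):
    t=wr([-np.sin(a),-np.cos(a),0]); p=W(x,knob(a))+off*t; p[2]=z; return p,t
for s in (1,-1):
  for a in (x[3],.5,0):
    p,t=pose(a,.03,.112); q=r.inverse_kinematics(p,quat([0,0,-1],s*t)); print(s,a,p.round(3),None if q is None else np.round(q,2))
# lid plan
for s in (1,-1):
  for th in (0,.4,x[4]):
    g=-.247*np.array([np.cos(th),0,-np.sin(th)])+.004*np.array([np.sin(th),0,np.cos(th)])
    p=W(x,np.array([x[5],0,.104])+g); al=np.radians(25)-th; z=wr([np.sin(al),0,-np.cos(al)]); y=wr([np.cos(al),0,np.sin(al)])*s
    q=r.inverse_kinematics(p-.003*z,quat(z,y)); print(s,th,p.round(3),None if q is None else np.round(q,2))
E
```

```text
top 109 [-0.007  0.156  0.252] angle 1.0419786139428553 via hinge 0.8502261971158634
scene 151 [0.012 0.167 0.207] angle 0.8397479737743521 via hinge 0.8475267983568717
1 1.0481066657161817 [ 0.465 -0.293  0.112] [-0.65  0.54  1.76 -0.    0.84  2.14]
1 0.5 [ 0.525 -0.269  0.112] [-0.55  0.6   1.65 -0.    0.89  1.69]
1 0 [ 0.562 -0.223  0.112] [-0.46  0.62  1.61 -0.    0.91  1.28]
-1 1.0481066657161817 [ 0.465 -0.293  0.112] [-0.65  0.54  1.76 -0.    0.84 -1.  ]
-1 0.5 [ 0.525 -0.269  0.112] [-0.55  0.6   1.65 -0.    0.89 -1.46]
-1 0 [ 0.562 -0.223  0.112] [-0.46  0.62  1.61 -0.    0.91 -1.86]
1 0 [ 0.428 -0.003  0.108] [-0.1   0.28  2.33 -0.28  0.11  0.34]
1 0.4 [ 0.449 -0.006  0.204] [-0.12  0.21  1.97 -0.    0.92  0.05]
1 0.8118932876051999 [ 0.507 -0.016  0.286] [-0.13  0.42  1.51  0.01  1.59  0.04]
-1 0 [ 0.428 -0.003  0.108] [-0.1   0.28  2.33 -0.28  0.11 -2.8 ]
-1 0.4 [ 0.449 -0.006  0.204] None
-1 0.8118932876051999 [ 0.507 -0.016  0.286] None
```

```bash
cat >> h.py <<'E'
def pose(a,off,z):
    t=wr([-np.sin(a),-np.cos(a),0]); p=W(x,knob(a))+off*t; p[2]=z; return p,quat([0,0,-1],-t),t
E
python3 - <<'E'
from h import *
p=r.current_tool_pos().copy(); p[2]=.45; r.move_linear(p,vel=.3); r.set_gripper(0.0,30)
a=x[3]; q,o,t=pose(a,.04,.45); r.move_to(q,o)
q,o,t=pose(a,.04,.115); r.move_linear(q,vel=.25)
f0=np.array(r.current_contact_force()); print(r.current_t(),f0)
for a in np.linspace(x[3],0.0,9):
    q,o,t=pose(a,.024,.115); r.move_linear(q,o,vel=.08)
    print(round(a,2),((np.array(r.current_contact_force())-f0)).round(1))
for off in np.arange(.022,.008,-.002):
    q,o,t=pose(0,off,.115); r.move_linear(q,o,vel=.03); f=(np.array(r.current_contact_force())-f0)@t
    print(off.round(3),round(f,1))
    if f>10: break
print(r.current_t()); shot('scene','scene1');d=shot('top','top1')
i=cv2.imread('pics/top1.png')[180:340,380:600];cv2.imwrite('pics/c1.png',cv2.resize(i,None,fx=2.5,fy=2.5))
j=cv2.imread('pics/scene1.png')[150:350,80:300];j=cv2.resize(j,(440,400));cv2.imwrite('pics/c1.png',np.hstack([cv2.resize(i,(352,400)),j]))
E
```

```text
6.1 [ 0.84140205 -0.37587949  0.46587883]
1.05 [-1.5 -0.2 -0.2]
0.92 [-1.7  0.3 -1.3]
0.79 [-0.7  0.8 -0.6]
0.66 [ 0.2 -0.   1.1]
0.52 [-1.   0.3  0.3]
0.39 [-1.8  1.2 -0.5]
0.26 [-1.3  0.1 -0.8]
0.13 [-0.9  1.4 -0.5]
0.0 [-1.5  0.3 -0.7]
0.022 2.7
0.02 14.2
9.6833
```

View pics/c1.png

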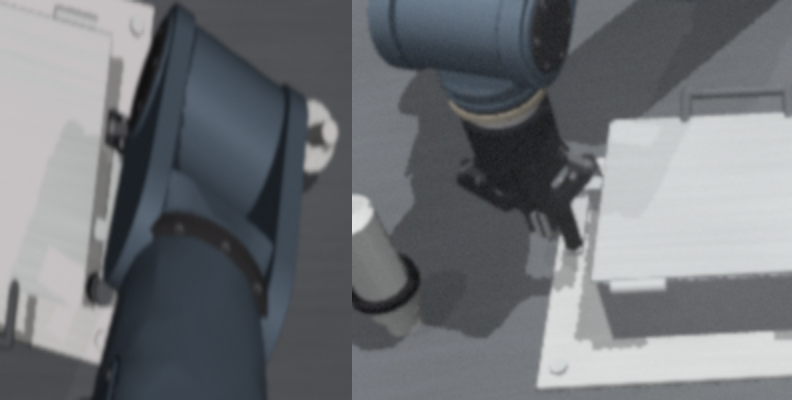

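The view shows the bar parallel to the tub's wall with the fingers against the knob. The force rose to 14 N at the stop. Next I'll retreat, check the bar, and re-measure the handle.

```bash
cat >> h.py <<'E'
P0=np.radians(12)
def lidpose(th,back=0.,dx=0.,dz=0.):
    g=-.247*np.array([np.cos(th),0,-np.sin(th)])+.004*np.array([np.sin(th),0,np.cos(th)])
    p=W(x,np.array([x[5]+dx,0,.104+dz])+g); al=P0-th
    z=wr([np.sin(al),0,-np.cos(al)]); y=wr([np.cos(al),0,np.sin(al)])
    return p-(.003+back)*z, quat(z,y)
E
python3 - <<'E'
from h import *
q,o,t=pose(0,.05,.115); r.move_linear(q,vel=.15); q[2]=.40; r.move_linear(q,vel=.3)
q,o=lidpose(0,.22); r.move_to(q,o); print(r.current_t(), r.current_q())
shot('scene','scene2');d=shot('top','top2')
P=cloud(d); q=Rot.from_euler('z',-x[2]).apply((P-[x[0],x[1],0]).reshape(-1,3)).reshape(P.shape)
for nm in('top2','top0'):
    d=np.load(f'pics/{nm}.npz');P=cloud(d); w=Rot.from_euler('z',-x[2]).apply((P-[x[0],x[1],0]).reshape(-1,3))
    k=(abs(w[:,0]+.147)<.03)&(abs(w[:,1])<.045)&(w[:,2]>.07)&(w[:,2]<.12); print(nm,'bar',k.sum(),np.median(w[k],0).round(4),'exp x',x[5]-.247)
    k=(w[:,2]>.105)&(w[:,2]<.14)&(w[:,1]<-.14)&(w[:,1]>-.33)&(abs(w[:,0])<.15); print('knob',k.sum(),np.median(w[k],0).round(4))
i=cv2.imread('pics/top2.png')[140:340,250:550];j=cv2.imread('pics/scene2.png')[150:350,80:320]
cv2.imwrite('pics/c2.png',np.hstack([cv2.resize(i,(440,293)),cv2.resize(j,(352,293))]))
E
```

```text
12.95 [-0.10061859 -0.15017934  2.04196709 -0.01637331  1.040919    0.07381246]
top2 bar 319 [-0.1449 -0.0004  0.1117] exp x -0.1442027162362975
knob 228 [ 0.0459 -0.3221  0.1237]
top0 bar 318 [-0.1449 -0.0002  0.1114] exp x -0.1442027162362975
knob 237 [ 0.0459 -0.3219  0.1236]
```

View pics/c2.png

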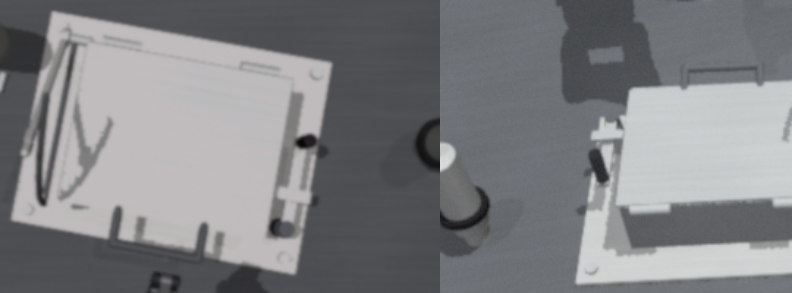

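The bar lies along the wall inside the catch, with the knob at about (459,236) in the top view. I'll check its angle by projection, and if that agrees, grip the handle.

```bash
python3 - <<'E'
from h import *
from fit import proj
from scipy.optimize import minimize_scalar
d=np.load('pics/top2.npz')
for a in (0,.08,.16): print(a, proj(d,W(x,knob(a))))
img=d['pixels'].sum(2)[226:246,450:470]; v,u=np.nonzero(img<150); print('dark blob',u.mean()+450,v.mean()+226,u.min()+450,u.max()+450,v.min()+226,v.max()+226)
r.set_gripper(.38); print(r.current_opening())
q,o=lidpose(0,.06); r.move_linear(q,o,vel=.2); f0=np.array(r.current_contact_force())
q,o=lidpose(0,0); r.move_linear(q,o,vel=.08); print('f',np.array(r.current_contact_force())-f0)
r.set_gripper(0,45); print(r.current_opening(),r.current_finger_force(),np.array(r.current_contact_force())-f0,r.current_t())
E
```

```text
0 [462.01493244 236.06502155]
0.08 [466.96595184 237.1781943 ]
0.16 [471.82089112 238.68075095]
dark blob 458.39240506329116 236.40506329113924 452 464 233 240
0.3808239452445863
f [0.3593668  0.53234794 0.68500585]
0.12012652694094114 43.83965313434601 [-5.62626516  1.13508054  2.93056308] 15.6333
```

The knob's projection matches fully home, and the handle is gripped. Next I'll raise the lid.

```bash
python3 - <<'E'
from h import *
for th in np.linspace(.08,.80,10):
    q,o=lidpose(th); r.move_linear(q,o,vel=.06)
    print(round(th,2),np.array(r.current_contact_force()).round(1),round(float(r.current_opening()),3))
r.sleep(.5); print(r.current_t(),r.current_tool_pos(),q)
shot('scene','scene3');d=shot('top','top3')
i=cv2.imread('pics/top3.png')[140:340,230:490];j=cv2.imread('pics/scene3.png')[100:340,150:440]
cv2.imwrite('pics/c3.png',np.hstack([cv2.resize(i,(390,300)),cv2.resize(j,(362,300))]))
E
```

```text
0.08 [-5.1  2.2 -3.8] 0.122
0.16 [-6.3  1.2 -2.6] 0.123
0.24 [-6.2  1.4 -1.8] 0.122
0.32 [-6.5  0.6 -2.4] 0.121
0.4 [-7.7  1.7 -1. ] 0.125
0.48 [-7.5  1.4 -1.2] 0.119
0.56 [-8.8  0.2 -0. ] 0.119
0.64 [-9.8  0.9  1.4] 0.12
0.72 [-9.2  0.6  1.8] 0.121
0.8 [-9.3  0.1  3.2] 0.121
20.9667 [ 0.5055362  -0.01627599  0.28688462] [ 0.50620904 -0.01622727  0.28646567]
```

View pics/c3.png

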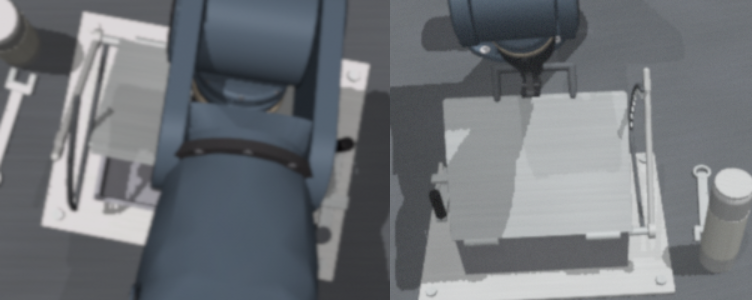

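View pics/scene3.png

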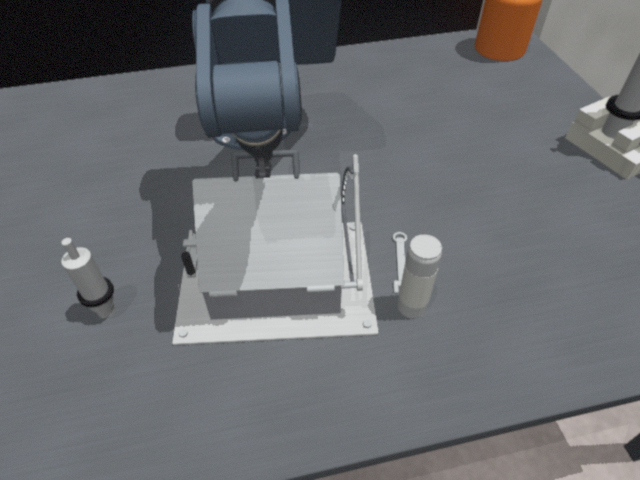

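The lid is raised and held at the handle (262,155). Its left edge runs nearly parallel to the marker rod, from (356,160) to (360,285). Next I'll compare the lid's plane with the rod's direction in the depth image.

```bash
python3 - <<'E'
from h import *
d=np.load('pics/scene3.npz'); P=cloud(d)
w=Rot.from_euler('z',-x[2]).apply((P-[x[0],x[1],0]).reshape(-1,3)).reshape(P.shape)
L=w[190:270,215:330].reshape(-1,3); L=L[np.isfinite(L[:,0])]; c=np.median(L,0); L=L[np.abs(L-c).max(1)<.15]
n=np.linalg.svd(L-L.mean(0),full_matrices=False)[2][2]; n*=np.sign(n[2]); th=np.arctan2(n[0],n[2]); print('lid plane',n.round(3),'angle',th, 'resid',((L-L.mean(0))@n).std())
for nm in('scene0','scene3','top0','top3'):
    P=cloud(np.load(f'pics/{nm}.npz'));w=Rot.from_euler('z',-x[2]).apply((P-[x[0],x[1],0]).reshape(-1,3))
    m=(w[:,1]>.157)&(w[:,1]<.173)&(w[:,0]>-.09)&(w[:,0]<.09)&(w[:,2]>.115)
    q=w[m]; ang=np.arctan2(q[:,2]-.104,x[5]-q[:,0]); q=q[abs(ang-np.median(ang))<.08]; c=q.mean(0); v=np.linalg.svd(q-c,full_matrices=False)[2][0]
    print(nm,len(q),'rod',np.arctan(-v[2]/v[0]),'via hinge',np.median(ang),c.round(3))
E
```

```text
lid plane [ 0.715 -0.002  0.699] angle 0.7965789754740801 resid 0.001626632463249214
scene0 613 rod 0.8367244726504323 via hinge 0.8474227309253108 [0.013 0.165 0.205]
scene3 613 rod 0.8368135878526461 via hinge 0.8457447299945682 [0.013 0.165 0.205]
top0 407 rod 0.8329522061984663 via hinge 0.8483605602951361 [0.003 0.164 0.217]
top3 402 rod 0.8341881150134848 via hinge 0.8496304524044791 [0.003 0.164 0.217]
```

```bash
python3 - <<'E'
from h import *
q,o=lidpose(.836); r.move_linear(q,o,vel=.03); r.sleep(1)
P=cloud(shot('scene','scene4'))
w=Rot.from_euler('z',-x[2]).apply((P-[x[0],x[1],0]).reshape(-1,3)).reshape(P.shape)
L=w[190:270,215:330].reshape(-1,3); L=L[np.isfinite(L[:,0])]; c=np.median(L,0); L=L[np.abs(L-c).max(1)<.15]
n=np.linalg.svd(L-L.mean(0),full_matrices=False)[2][2]; n*=np.sign(n[2]); th=np.arctan2(n[0],n[2])
print(th,r.current_finger_force(),r.current_t())
if abs(th-.835)<.03: print(r.hand_in())
E
```

```text
0.83341728078317 44.64982509613037 22.5667
the job is handed in; nothing more can be done
None
```

The hold-down bar is home in its catch, and the lid is held steady at about 0.833 rad against the marker's 0.835 rad; I handed the job in at about 22.6 s, and no verdict came back.

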